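# Load and lock the inspection tray

### The arm

A 6-joint arm with a two-finger parallel gripper is mounted at the origin on the work surface. World frame = base frame: x ahead of the robot, y to its left, z up, the work surface at z = 0. Lengths are in m, angles in degrees, forces in N, time in s.
With the tool pointing down it reaches from about 0.4 to 0.825 m from the base axis. Payload 7 kg.
Tool frame: the origin (TCP) lies midway between the tips of the shut fingers; the grasp point (between the pads) lies 19 mm behind it (ctrl.grip_point_offset is the distance from the TCP to the grasp point, in m); x points along the fingers, y is the direction in which the jaws open and shut, and the axes are right-handed (so a half turn about x gives the same grasp; the last joint's range is limited). The gripper opens to 88 mm and grips with 3 to 60 N. Pads are 19 mm wide; open, the fingers measure 130 mm over their backs; the gripper's body (78 mm by 193 mm) begins 47 mm behind the grasp point.
Start: joints at [93.341, 20.546, 0.682, 0, -70.136, -16.507], TCP at [0.154, 0.657, 0.227] pointing down, gripper open.
Joint ranges: [-176.03, 176.03], [-82.01, 121.73], [-58.28, 71.71], [-173.87, 95.51], [-174.79, -0.11], [-173.66, 173.66]. Speed limits (degrees/s): [136.94, 136.94, 172.46, 180, 180, 180].

### API

Orientations are given as [roll, pitch, yaw] about the fixed x, y, z axes, in that order (R = Rz(yaw) Ry(pitch) Rx(roll)).
In Python, from plant import ctrl gives the robot as it stands.
- The arm moves only by the tool drive_tool, never from a script. Its argument "plan" is a list of rows, each a list of 3 entries, a list of its own where there are three numbers: the shift along the tool's x, y, z in m, then the turn, a rotation vector about the tool's x, y, z in degrees, then the opening, from 0 (shut) to 1 (fully open). In form: [[[dx, dy, dz], [wx, wy, wz], grip], ...]. A call has 1 to 20 rows; each row is the pose to reach, as a shift and turn from the pose measured when the call began, along the tool's axes at that moment; what a row does not reach only later rows make up. A row lasts 1/12 s, in which the tool goes at most 41.7 mm and 7.16 degrees, less where a joint would pass 70% of its speed; a pose out of reach is approached as far as the arm can. A call with a gripper value outside its range is refused whole. The fingers move at their own pace and stop on an object; the grip force is fixed at half the most. Time passes only in rows, so rows that repeat a pose let the fingers close. It gives the time, the measured TCP pose, the force and the opening at its end, in the units of the state.
- ctrl.get_obs(): the state, without advancing time (a new reading comes with each control period).
- ctrl.snapshot(name): name is "scene" or "side" or "wrist"; returns the picture (420x560x3 uint8, blue, green, red); there is no depth.
- ctrl.get_calibration(name): a dict with "fx", "fy", "cx", "cy" (pixels), "R" (3x3) and "t" (3): a world point X has camera coordinates R X + t. Camera axes: x right, y down, z forward; pixel columns grow to the right and rows downward; lengths in m; the calibration is good to about 2 mm. The wrist camera is an equidistant fisheye: a pixel r from the principal point sees the ray r / f radians off the axis. A picture is of the moment at which its call begins: read the wrist's pose just before it. get_calibration takes no time and is no camera call; for the wrist camera it gives the pose at the moment of the call.
- ctrl.close_job(): hands the job in, once; it reports no verdict.
Trained networks look in the newest picture that a camera, given by its name, has taken for a name from the list of things; names that differ only in an ending like _2 or _b are one class to them, and where a whole thing is asked for, a point or a joint stands for the part that bears it (a point fixed in the world has none). Each returns a list of dicts, best first, with "confidence" (0 to 1); they miss things now and then, are a little off and sometimes report something else, mostly with a low value. They report only what shows in the picture. A call takes as long as a camera call.
- ctrl.cut_out(camera, name): "pixels" (420x560 bool, what is visible of it) and "pixel" ([column, row] in pixels, amid what is visible of it).
- ctrl.landmark_of(camera, name): "pixel" ([column, row] in pixels: a listed point, or the origin of a listed thing).
The state is a dict: "clock": time; "joint_pos": joint angles; "qvel": joint speeds; "tau": joint torques, N m; "tool_pos": TCP position; "orientation": TCP orientation; "force": force on the tool from outside, world axes, zero at the start; "moment": the same for the moment, N m; "opening": finger opening in m.
Only numpy, scipy, OpenCV 4.12 (cv2) and the standard library are available. Lean on these libraries where they do the work, as an engineer would, in place of code of your own. Each camera call takes 0.05 s, during which the arm holds its last target. There are 200 camera calls.

### The job

First pull up the spring collar on top of the inspection station and turn it anticlockwise (seen from above) until it stays up by itself when let go. Then lay the steel carriage flat on its feet in the tray's open pocket, gently slide the tray by its fin handle all the way home into the station's bay, and finally turn the collar back so that its pin drops fully into the tray's hole and locks it. Leave everything else on the plate as it was.

Things in the scene. Friction and masses are not known exactly. Their poses are not given: they have to be found in the camera images.
- station: Fixed inspection station: grey-roofed aluminium box 140 x 144 mm, 54 mm high; lens and camera lie behind it (to x = 273 mm, up to 92 mm high). Origin: plate level in mid bay, where the tray's origin lies when home. x = direction in which the tray slides in, z up. Bay: open at x = -68 mm, plate as floor, side walls at y = +-62 mm, 46 mm high, back stop x = +60 mm. Collar axis: x = 0, y = +44 mm.
- bay_mouth (a point): Middle of the bay's mouth at plate level: 68 mm in front of the station's origin, axes as the station's. Two flared cheeks, 34 mm high, widen the mouth from 124 mm here to about 150 mm at 25 mm in front of it. The tray is 120 mm wide: the cheeks and side walls line it up.
- plunger (a joint): Height of spring pin and collar, m: 0 fully down (spring holds it there), at most 0.018. Pulling up takes 4 to 9 N. The 10 mm pin on the collar's axis sticks out below the roof: at 0 its tip is 16 mm above the plate and stops a tray half way in; above 0.0105 it clears the tray's bar. Parked on the lands it rests at about 0.0115.
- collar (a joint): Turn of the collar, rad, anticlockwise from above, 0 to 1.3 (stop). Two lugs under it meet two raised lands on the roof: fully down it turns only to about 0.55; lifted 14 mm or more it turns freely; let go at 0.9 or more it stays up, resting on the lands; turned back below about 0.5 it drops by its spring if the tray's hole or nothing is under the pin.
- collar_grip (a point): Middle of the collar's grip: dark steel block with two flats, 42 mm long, 26 mm across the flats, 36 mm high (18 mm above and below this point), on a 50 mm disc over the station's roof. On the collar's axis, 100 mm above the plate when down; rises with the plunger. x runs along the 42 mm, y across the flats; at collar 0 parallel to the station's axes.
- tray: Loose dark grey plastic tray, about 0.3 kg: pan 120 x 120 mm plus fin handle, 200 mm overall. Origin: underside, centre of the pan; x to its leading end. Floor 4 mm thick; pocket x -56 to +56, y -56 to +28 mm, rims 12 mm high; along y = +28 to +60 mm a solid bar 26 mm high with an 18 mm square hole for the pin at x = 0, y = +44 mm. Heavy at the far end from the fin: slide it, do not lift it.
- fin_grip (a point): Point to hold the tray by: on its upright fin handle, at tray x = -122 mm, y = 0, 34 mm above the plate. The fin is a plate along the tray's x axis, 12 mm thick, 64 mm long (x = -140 to -76 mm), 50 mm high, joined to the pan by a low foot 30 mm wide and 12 mm high. It stays outside the bay. Axes as the tray's.
- carriage: Steel linear-guide carriage, 60 x 38 x 32 mm, about 0.25 kg, flat top with four dark bolt holes, a 16 mm wide, 12 mm high channel along its underside. Starts on the plate in one of two places (the vee block is in the other). Origin: centre of underside, x along its 60 mm, z up. It may lie in the pocket at any yaw.
- vee_block: vee block, steel, 60 x 38 x 36 mm, with an open V groove along its top; same footprint as the carriage and lying near it or in the place where the carriage might be, not part of the job. Origin: centre of underside, x along its length.
- barrel: black cylinder standing upright, 38 mm diameter, 100 mm tall, bystander beyond the tray. Origin: centre of underside.
- lens: black stepped lens standing on its wide end, 52 mm diameter, 75 mm tall, bystander. Origin: centre of underside.
- step_clamp: dark steel stepped clamp block like a small staircase, 64 x 30 x 48 mm, bystander. Origin: centre of underside.
- wrench: steel wrench lying flat, 170 mm, bystander near the robot's left. Origin: about mid-length, underside.
- driver: black-handled screwdriver lying flat, 180 mm, bystander near the robot's right. Origin: about mid-length, underside.

How it is judged:
By the outcome, as a careful person would: the job done as asked, in the order asked, and still so for the second after the job is handed in, with the robot touching nothing.
It also fails if it takes over 72 s, if anything falls off the work surface, if the arm or the gripper's body presses on something with over 40 N, if the wrist force passes 120 N, or if a joint passes its speed limit or range.

## Working session

There is one attempt and no reset: what is moved stays moved. The work goes in short steps, Python scripts to look and compute and a tool call to move; the robot and the scene stay as the last step left them, time stands still between calls to the robot, and variables do not carry over. Pictures are saved under pics/ and viewed, about 8 in all and at most 12, crops included, and the job is handed in when it is done.

Besides the shell and the picture viewer there is one more tool, called after "Request:" by a JSON object that holds its "method" and its "body", one argument or row to a line. drive_tool: Moves the arm, as the interface text tells. Its arguments: {"type":"object","properties":{"plan":{"type":"array","items":{"type":"array"}}},"required":["plan"]}

```bash
ls; mkdir -p pics; python3 - <<'E'
from plant import ctrl
import cv2,numpy as np
o=ctrl.get_obs();print({k:np.round(v,3).tolist() for k,v in o.items()}, ctrl.grip_point_offset)
for c in ["scene","side"]:
    im=ctrl.snapshot(c);cv2.imwrite(f"pics/{c}0.png",im)
    k=ctrl.get_calibration(c);print(c,{a:np.round(b,4).tolist() for a,b in k.items()})
    for n in ["station","bay_mouth","collar_grip","tray","fin_grip","carriage","vee_block","barrel","lens","step_clamp"]:
        print(n,[(np.round(d["pixel"],1).tolist(),round(d["confidence"],2)) for d in ctrl.landmark_of(c,n)][:2])
a=np.hstack([cv2.imread("pics/scene0.png"),cv2.imread("pics/side0.png")])
E
```

```text
pics
{'clock': 0.0, 'joint_pos': [93.341, 20.591, 0.634, -0.019, -70.138, -16.506], 'qvel': [0.121, 0.102, 0.098, -0.042, -0.11, -0.089], 'tau': [0.001, -58.272, 29.307, 6.998, 0.007, -0.0], 'tool_pos': [0.154, 0.657, 0.226], 'orientation': [95.935, 89.902, -97.237], 'force': [1.218, -0.681, 0.695], 'moment': [-0.02, 0.026, 0.029], 'opening': 0.088} 0.0188
scene {'fx': 386.2532, 'fy': 386.2532, 'cx': 278.9404, 'cy': 204.3489, 'R': [[-0.1313, 0.9913, 0.0037], [0.802, 0.1085, -0.5875], [-0.5828, -0.0741, -0.8092]], 't': [0.1016, -0.4143, 1.3488]}
station [([383.4, 220.6], 0.83)]
bay_mouth [([352.4, 159.7], 0.53)]
collar_grip [([390.3, 186.3], 0.67), ([381.3, 220.9], 0.2)]
tray [([264.7, 193.3], 0.97)]
fin_grip [([220.8, 185.1], 0.6), ([215.4, 230.4], 0.6)]
carriage [([218.4, 232.2], 0.7), ([178.5, 197.9], 0.6)]
vee_block [([216.5, 235.8], 0.79)]
barrel [([203.0, 142.1], 0.72), ([271.0, 299.3], 0.62)]
lens [([332.9, 287.3], 0.67)]
step_clamp [([395.1, 300.5], 0.9)]
side {'fx': 467.1029, 'fy': 467.1029, 'cx': 278.8995, 'cy': 207.2451, 'R': [[0.9142, -0.4053, -0.0067], [-0.2737, -0.605, -0.7477], [0.2989, 0.6853, -0.664]], 't': [-0.5401, 0.1987, 0.8949]}
station [([226.6, 169.3], 0.93)]
bay_mouth [([225.1, 168.9], 0.59)]
collar_grip [([201.8, 137.3], 0.68), ([271.4, 291.0], 0.5)]
tray [([251.7, 257.1], 0.55)]
fin_grip [([270.1, 288.6], 0.9), ([212.6, 374.7], 0.63)]
carriage [([318.5, 344.7], 0.95), ([226.9, 169.1], 0.37)]
vee_block [([336.2, 274.8], 0.84), ([294.5, 145.9], 0.18)]
barrel [([356.1, 203.3], 0.95), ([291.1, 143.9], 0.58)]
lens [([312.4, 174.7], 0.82)]
step_clamp [([290.9, 144.5], 0.89)]
```

View pics/scene0.png

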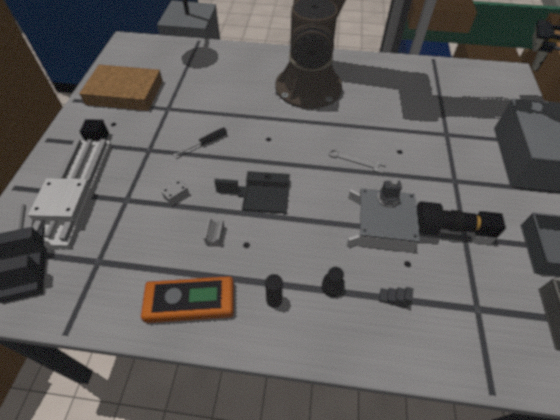

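View pics/side0.png

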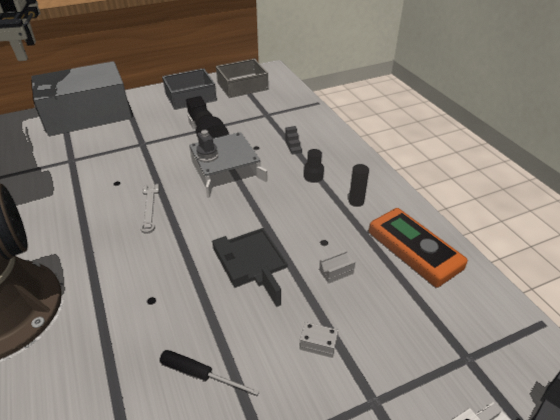

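Scene view: carriage at about (175,190), vee block (214,232), tray (265,192) with fin at left (228,186), station (388,215) with collar (390,188). The side view agrees: carriage (319,338), vee block (337,268), collar (207,148).

```bash
cat > h.py <<'E'
from plant import ctrl
import cv2,numpy as np
from scipy.spatial.transform import Rotation as Ro
def ray(cam,px,k=None):
    k=k or ctrl.get_calibration(cam)
    R=np.array(k["R"]);t=np.array(k["t"])
    u=(px[0]-k["cx"])/k["fx"];v=(px[1]-k["cy"])/k["fy"]
    if cam=="wrist":
        r=np.hypot(u,v); d=np.array([np.sin(r)*u/max(r,1e-9),np.sin(r)*v/max(r,1e-9),np.cos(r)])
    else: d=np.array([u,v,1.])
    return -R.T@t,R.T@d
def onz(cam,px,z,k=None):
    c,d=ray(cam,px,k);return c+d*(z-c[2])/d[2]
def proj(cam,X,k=None):
    k=k or ctrl.get_calibration(cam)
    p=np.array(k["R"])@X+np.array(k["t"])
    if cam=="wrist":
        r=np.hypot(p[0],p[1]);th=np.arctan2(r,p[2]);q=p[:2]/max(r,1e-9)*th
    else:q=p[:2]/p[2]
    return np.array([k["cx"]+k["fx"]*q[0],k["cy"]+k["fy"]*q[1]])
def tri(rs):
    A=0;b=0
    for c,d in rs:
        d=d/np.linalg.norm(d);P=np.eye(3)-np.outer(d,d);A=A+P;b=b+P@c
    return np.linalg.solve(A,b)
def toolR():return Ro.from_euler("xyz",ctrl.get_obs()["orientation"],degrees=True)
def rel(pos,R):
    """shift & rotvec in tool axes to reach tcp pos and orientation R"""
    o=ctrl.get_obs();T=toolR()
    return np.round(T.inv().apply(np.array(pos)-o["tool_pos"]),4),np.round((T.inv()*R).as_rotvec(degrees=True),2)
def down(yaw):
    """tool pointing down, jaw axis (tool y) at world heading yaw deg"""
    y=np.array([np.cos(np.radians(yaw)),np.sin(np.radians(yaw)),0]);x=np.array([0,0,-1.])
    return Ro.from_matrix(np.stack([x,y,np.cross(x,y)],1))
E
python3 - <<'E'
from h import *
P={"station0":[(383.4,220.6),(226.6,169.3)],"collar":[(390.3,186.3),(203,140)],"tray":[(264.7,193.3),(251.7,257.1)],"fin":[(220.8,185.1),(270.1,288.6)],"carr":[(175.5,195),(318.5,344.7)],"vee":[(216.5,235.8),(336.2,274.8)]}
for n,(a,b) in P.items():
    print(n,tri([ray("scene",a),ray("side",b)]).round(3),onz("scene",a,0).round(3))
print(toolR().as_matrix().round(3)); k=ctrl.get_calibration("wrist");print({a:np.round(b,3).tolist() for a,b in k.items()}); print((-np.array(k["R"]).T@k["t"]).round(3))
cv2.imwrite("pics/w0.png",ctrl.snapshot("wrist"))
for n in ["station","bay_mouth","collar_grip","tray","fin_grip","carriage","vee_block"]:
    l=[(np.round(d["pixel"],1).tolist(),round(d["confidence"],2)) for d in ctrl.landmark_of("wrist",n)][:2];print(n,l,[onz("wrist",q[0],0).round(3) for q in l])
E
```

```text
station0 [0.545 0.242 0.006] [0.537 0.246 0.   ]
collar [0.5   0.244 0.102] [0.417 0.269 0.   ]
tray [ 0.494 -0.077  0.006] [ 0.489 -0.077  0.   ]
fin [ 0.493 -0.192  0.029] [ 0.477 -0.204  0.   ]
carr [ 0.528 -0.319  0.002] [ 0.528 -0.32   0.   ]
vee [ 0.638 -0.182 -0.007] [ 0.641 -0.179 -0.   ]
[[-0.    -0.228 -0.974]
 [-0.    -0.974  0.228]
 [-1.     0.     0.   ]]
{'fx': 325.192, 'fy': 325.192, 'cx': 280.439, 'cy': 207.897, 'R': [[-0.228, -0.974, 0.001], [-0.933, 0.219, 0.284], [-0.277, 0.064, -0.959]], 't': [0.675, -0.037, 0.391]}
[0.228 0.64  0.385]
station [] []
bay_mouth [] []
collar_grip [] []
tray [] []
fin_grip [] []
carriage [] []
vee_block [([558.4, 10.6], 0.29)] [array([0.333, 0.165, 0.   ])]
```

View pics/w0.png

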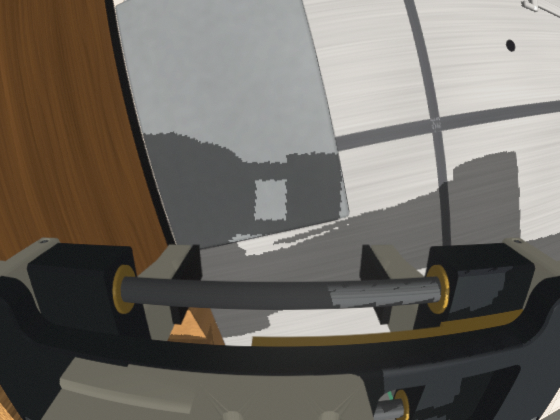

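The wrist view shows only the fingers and bare surface; the station isn't in view. I'll go above the collar.

```bash
python3 -c "
from h import *
print(rel([.5,.235,.24],down(178)))"
```

```text
(array([-0.0134,  0.3323, -0.4333]), array([78.83,  0.  ,  0.  ]))
```

Request:
{"method": "drive_tool", "body": {
  "plan": [
    [[-0.013, 0.332, -0.433], [78.8, 0, 0], 1],
    [[-0.013, 0.332, -0.433], [78.8, 0, 0], 1],
    [[-0.013, 0.332, -0.433], [78.8, 0, 0], 1],
    [[-0.013, 0.332, -0.433], [78.8, 0, 0], 1],
    [[-0.013, 0.332, -0.433], [78.8, 0, 0], 1],
    [[-0.013, 0.332, -0.433], [78.8, 0, 0], 1],
    [[-0.013, 0.332, -0.433], [78.8, 0, 0], 1],
    [[-0.013, 0.332, -0.433], [78.8, 0, 0], 1],
    [[-0.013, 0.332, -0.433], [78.8, 0, 0], 1],
    [[-0.013, 0.332, -0.433], [78.8, 0, 0], 1],
    [[-0.013, 0.332, -0.433], [78.8, 0, 0], 1],
    [[-0.013, 0.332, -0.433], [78.8, 0, 0], 1],
    [[-0.013, 0.332, -0.433], [78.8, 0, 0], 1],
    [[-0.013, 0.332, -0.433], [78.8, 0, 0], 1],
    [[-0.013, 0.332, -0.433], [78.8, 0, 0], 1],
    [[-0.013, 0.332, -0.433], [78.8, 0, 0], 1],
    [[-0.013, 0.332, -0.433], [78.8, 0, 0], 1]
  ]
}}

```text
clock: 2.92
tool_pos: [0.4993, 0.2359, 0.2396]
orientation: [19.4, 90.0, 107.5]
force: [0.3, 0.3, -0.3]
opening: 0.0876
```

```bash
cat > look.py <<'E'
from h import *
import sys
im=ctrl.snapshot("wrist");k=ctrl.get_calibration("wrist")
cv2.imwrite(f"pics/{sys.argv[1]}.png",im)
o=ctrl.get_obs();print(o["clock"],np.round(o["tool_pos"],4),np.round(o["force"],1),o["opening"])
for a in sys.argv[2:]:
    n,z=a.split("=")
    for d in ctrl.landmark_of("wrist",n)[:2]:print(n,np.round(d["pixel"],1),round(d["confidence"],2),onz("wrist",d["pixel"],float(z),k).round(4))
E
python3 look.py w1 station=0 bay_mouth=0 collar_grip=0.1 tray=0 fin_grip=0.034 carriage=0
```

```text
2.9667 [0.4992 0.2362 0.2396] [-0.4 -0.1 -0.1] 0.0875309123276688
station [243.9 183.3] 0.96 [0.5447 0.2439 0.    ]
station [276.3 208.2] 0.48 [0.5052 0.2779 0.    ]
bay_mouth [244.9 181.7] 0.73 [0.5433 0.2419 0.    ]
collar_grip [276.  206.7] 0.94 [0.5031 0.2467 0.1   ]
fin_grip [70.4 19.1] 0.52 [0.7614 0.005  0.034 ]
fin_grip [244.6 184.1] 0.18 [0.5398 0.2377 0.034 ]
```

View pics/w1.png

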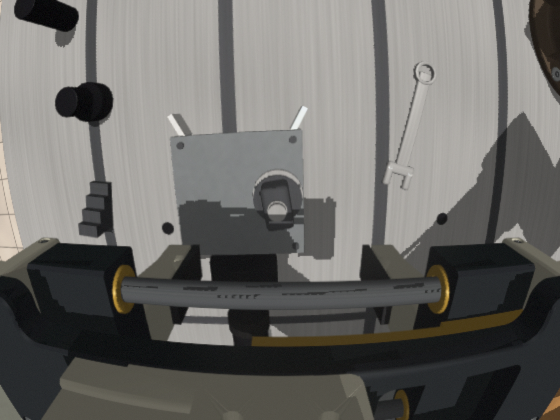

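Wrist view: station roof corners at about (171,138), (301,128), (304,250), (177,258), and collar around (277,195).

```bash
python3 -c "
from h import *
P=[onz('wrist',p,.054) for p in [(171,138),(301,128),(304,250),(177,258)]]
for p in P:print(p.round(4))
for a,b in [(0,1),(3,2),(3,0),(2,1)]:
  v=P[b]-P[a];print(np.linalg.norm(v).round(4),np.degrees(np.arctan2(v[1],v[0])).round(1))
print(np.mean(P,0))
print(rel([.5015,.246,.105-.0188],down(178)))"
```

```text
[0.6165 0.1777 0.054 ]
[0.475  0.1747 0.054 ]
[0.474  0.3131 0.054 ]
[0.6268 0.3204 0.054 ]
0.1415 -178.8
0.153 -177.3
0.1431 -94.1
0.1385 -89.6
[0.54807875 0.24646912 0.054     ]
(array([ 0.1534, -0.0018,  0.0101]), array([ 0.1,  0. , -0. ]))
```

Request:
{"method": "drive_tool", "body": {
  "plan": [
    [[0.04, -0.002, 0.01], [-3, 0, 0], 1],
    [[0.08, -0.002, 0.01], [-3, 0, 0], 1],
    [[0.12, -0.002, 0.01], [-3, 0, 0], 1],
    [[0.14, -0.002, 0.01], [-3, 0, 0], 1],
    [[0.1525, -0.002, 0.01], [-3, 0, 0], 1],
    [[0.1525, -0.002, 0.01], [-3, 0, 0], 1],
    [[0.1525, -0.002, 0.01], [-3, 0, 0], 0.3],
    [[0.1525, -0.002, 0.01], [-3, 0, 0], 0],
    [[0.1525, -0.002, 0.01], [-3, 0, 0], 0],
    [[0.1525, -0.002, 0.01], [-3, 0, 0], 0],
    [[0.1525, -0.002, 0.01], [-3, 0, 0], 0],
    [[0.1525, -0.002, 0.01], [-3, 0, 0], 0],
    [[0.1525, -0.002, 0.01], [-3, 0, 0], 0]
  ]
}}

```text
clock: 4.35
tool_pos: [0.5019, 0.246, 0.0875]
orientation: [-45.2, 89.9, 45.9]
force: [-0.9, -0.6, 0.0]
opening: 0.0465
```

Request:
{"method": "drive_tool", "body": {
  "plan": [
    [[0, 0, 0], [0, 0, 0], 0],
    [[0, 0, 0], [0, 0, 0], 0],
    [[0, 0, 0], [0, 0, 0], 0],
    [[0, 0, 0], [0, 0, 0], 0],
    [[0, 0, 0], [0, 0, 0], 0],
    [[0, 0, 0], [0, 0, 0], 0]
  ]
}}

```text
clock: 4.85
tool_pos: [0.5024, 0.246, 0.0877]
orientation: [-63.9, 89.9, 27.2]
force: [3.8, -2.3, 0.0]
opening: 0.0271
```

Request:
{"method": "drive_tool", "body": {
  "plan": [
    [[-0.004, 0, 0], [0, 0, 0], 0],
    [[-0.008, 0, 0], [0, 0, 0], 0],
    [[-0.012, 0, 0], [0, 0, 0], 0],
    [[-0.016, 0, 0], [0, 0, 0], 0],
    [[-0.016, 0, 0], [0, 0, 0], 0]
  ]
}}

```text
clock: 5.27
tool_pos: [0.5024, 0.2459, 0.104]
orientation: [-60.5, 89.9, 30.6]
force: [5.5, -1.7, -6.7]
opening: 0.0269
```

Request:
{"method": "drive_tool", "body": {
  "plan": [
    [[0, 0, 0], [-7, 0, 0], 0],
    [[0, 0, 0], [-14, 0, 0], 0],
    [[0, 0, 0], [-21, 0, 0], 0],
    [[0, 0, 0], [-28, 0, 0], 0],
    [[0, 0, 0], [-35, 0, 0], 0],
    [[0, 0, 0], [-42, 0, 0], 0],
    [[0, 0, 0], [-49, 0, 0], 0],
    [[0, 0, 0], [-56, 0, 0], 0],
    [[0, 0, 0], [-63, 0, 0], 0],
    [[0, 0, 0], [-65, 0, 0], 0],
    [[0, 0, 0], [-65, 0, 0], 0]
  ]
}}

```text
clock: 6.18
tool_pos: [0.5008, 0.2448, 0.1028]
orientation: [60.6, 89.9, -143.3]
force: [-0.0, -2.3, -7.0]
opening: 0.0267
```

```bash
python3 -c "
from h import *
o=ctrl.get_obs();print(o['moment'],o['joint_pos'],toolR().as_matrix().round(3))"
```

```text
[-0.93531948 -0.29387124 -0.07036968] [ 4.61573268e+01  1.61506402e+01 -2.34849638e+01 -2.70091475e-02
 -5.04896913e+01  2.00147045e+01] [[-0.002 -0.404 -0.915]
 [-0.001 -0.915  0.404]
 [-1.     0.002  0.001]]
```

Request:
{"method": "drive_tool", "body": {
  "plan": [
    [[0.002, 0, 0], [0, 0, 0], 0],
    [[0.004, 0, 0], [0, 0, 0], 0],
    [[0.004, 0, 0], [0, 0, 0], 0.4],
    [[0.004, 0, 0], [0, 0, 0], 1],
    [[0.004, 0, 0], [0, 0, 0], 1],
    [[0.004, 0, 0], [0, 0, 0], 1],
    [[0.004, 0, 0], [0, 0, 0], 1],
    [[-0.03, 0, 0], [0, 0, 0], 1],
    [[-0.07, 0, 0], [0, 0, 0], 1],
    [[-0.11, 0, 0], [0, 0, 0], 1],
    [[-0.14, 0, 0], [0, 0, 0], 1]
  ]
}}

```text
clock: 7.1
tool_pos: [0.5016, 0.2452, 0.2464]
orientation: [-144.7, 90.0, 11.4]
force: [1.0, 0.6, -0.4]
opening: 0.0809
```

```bash
python3 -c "
from h import *
print(ctrl.get_obs()['opening'],rel([.52,-.27,.26],down(180)))"
python3 - <<'E'
import sys
sys.path.insert(0,'.')
E
```

```text
0.08092439507790945 (array([-0.0137,  0.4639, -0.225 ]), array([ 6.616e+01, -1.000e-02,  3.000e-02]))
```

Request:
{"method": "drive_tool", "body": {
  "plan": [
    [[-0.014, 0.464, -0.225], [66, 0, 0], 1],
    [[-0.014, 0.464, -0.225], [66, 0, 0], 1],
    [[-0.014, 0.464, -0.225], [66, 0, 0], 1],
    [[-0.014, 0.464, -0.225], [66, 0, 0], 1],
    [[-0.014, 0.464, -0.225], [66, 0, 0], 1],
    [[-0.014, 0.464, -0.225], [66, 0, 0], 1],
    [[-0.014, 0.464, -0.225], [66, 0, 0], 1],
    [[-0.014, 0.464, -0.225], [66, 0, 0], 1],
    [[-0.014, 0.464, -0.225], [66, 0, 0], 1],
    [[-0.014, 0.464, -0.225], [66, 0, 0], 1],
    [[-0.014, 0.464, -0.225], [66, 0, 0], 1],
    [[-0.014, 0.464, -0.225], [66, 0, 0], 1],
    [[-0.014, 0.464, -0.225], [66, 0, 0], 1],
    [[-0.014, 0.464, -0.225], [66, 0, 0], 1],
    [[-0.014, 0.464, -0.225], [66, 0, 0], 1],
    [[-0.014, 0.464, -0.225], [66, 0, 0], 1],
    [[-0.014, 0.464, -0.225], [66, 0, 0], 1]
  ]
}}

```text
clock: 8.52
tool_pos: [0.52, -0.2693, 0.2605]
orientation: [-73.1, 90.0, 17.1]
force: [-0.5, -0.7, 0.3]
opening: 0.088
```

```bash
python3 look.py w2 collar_grip=0.1115 tray=0 fin_grip=0.034 carriage=0 vee_block=0
python3 - <<'E'
from h import *
m=ctrl.cut_out("wrist","carriage")
for d in m[:2]:
    c=cv2.findContours(d["pixels"].astype(np.uint8),0,2)[0];c=max(c,key=cv2.contourArea)
    print(d["confidence"],cv2.minAreaRect(c),[onz("wrist",p,.032).round(4).tolist() for p in cv2.boxPoints(cv2.minAreaRect(c))])
E
```

```text
8.5667 [ 0.5201 -0.2691  0.2605] [ 0.  -0.1 -0.5] 0.08741749840943856
tray [299.  301.7] 0.92 [ 0.4907 -0.073   0.    ]
fin_grip [297.7 232.4] 0.85 [ 0.4975 -0.1992  0.034 ]
carriage [273.9 137.9] 0.98 [ 0.5282 -0.3151  0.    ]
vee_block [195.2 233.5] 0.67 [ 0.6398 -0.1832  0.    ]
0.55 ((275.1639404296875, 137.30328369140625), (51.34278869628906, 33.54566192626953), 39.80556869506836) [[0.5622, -0.3231, 0.032], [0.5366, -0.3537, 0.032], [0.4898, -0.3147, 0.032], [0.5152, -0.2833, 0.032]]
```

View pics/w2.png

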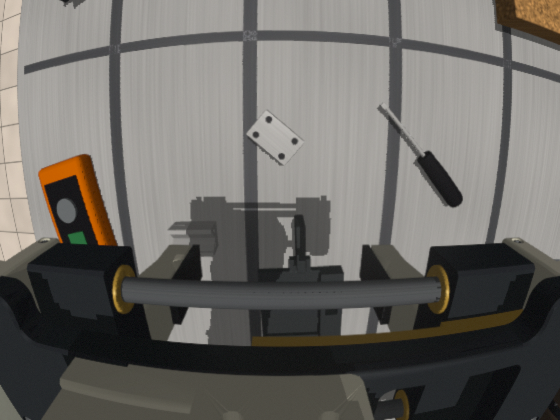

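The wrist view shows the carriage at (275,137), lying at an angle, fin at (298,230) and tray (299,300). Next I grasp the carriage across its 38 mm.

```bash
python3 -c "
from h import *
print(rel([.527,-.317,.010],down(230)))"
```

```text
(array([ 0.2505, -0.0065, -0.0474]), array([-4.979e+01, -2.000e-02,  5.000e-02]))
```

Request:
{"method": "drive_tool", "body": {
  "plan": [
    [[0.03, -0.006, -0.025], [-7, 0, 0], 1],
    [[0.06, -0.006, -0.048], [-14, 0, 0], 1],
    [[0.09, -0.006, -0.048], [-21, 0, 0], 1],
    [[0.12, -0.006, -0.048], [-28, 0, 0], 1],
    [[0.15, -0.006, -0.048], [-35, 0, 0], 1],
    [[0.17, -0.006, -0.048], [-42, 0, 0], 1],
    [[0.19, -0.006, -0.048], [-50, 0, 0], 1],
    [[0.21, -0.006, -0.048], [-50, 0, 0], 1],
    [[0.24, -0.006, -0.048], [-50, 0, 0], 0.8],
    [[0.25, -0.006, -0.048], [-50, 0, 0], 0.7],
    [[0.25, -0.006, -0.048], [-50, 0, 0], 0],
    [[0.25, -0.006, -0.048], [-50, 0, 0], 0],
    [[0.25, -0.006, -0.048], [-50, 0, 0], 0],
    [[0.25, -0.006, -0.048], [-50, 0, 0], 0],
    [[0.25, -0.006, -0.048], [-50, 0, 0], 0],
    [[0.25, -0.006, -0.048], [-50, 0, 0], 0],
    [[0.25, -0.006, -0.048], [-50, 0, 0], 0]
  ]
}}

```text
clock: 10.28
tool_pos: [0.527, -0.3178, 0.0116]
orientation: [-150.6, 89.9, -10.3]
force: [-0.7, 0.4, 5.3]
opening: 0.0374
```

Request:
{"method": "drive_tool", "body": {
  "plan": [
    [[-0.02, 0, 0], [0, 0, 0], 0],
    [[-0.05, 0, 0], [0, 0, 0], 0],
    [[-0.09, 0, 0], [0, 0, 0], 0],
    [[-0.12, 0, 0], [0, 0, 0], 0],
    [[-0.13, 0, 0], [0, 0, 0], 0],
    [[-0.13, 0, 0], [0, 0, 0], 0]
  ]
}}

```text
clock: 10.78
tool_pos: [0.5284, -0.3183, 0.1452]
orientation: [-154.7, 89.5, -14.5]
force: [0.5, -0.1, -2.0]
opening: 0.0377
```

```bash
python3 look.py w3 collar_grip=0.1115 tray=0 fin_grip=0.034 carriage=0.13; python3 -c "
from h import *
print(rel([.506,-.0745,.10],down(273)))"
```

```text
10.8333 [ 0.5271 -0.3177  0.1426] [ 0.  0. -2.] 0.03783833209040002
carriage [278.5 252.1] 0.97 [ 0.5268 -0.3161  0.13  ]
(array([ 0.0397, -0.1741,  0.1704]), array([-4.28e+01,  7.00e-02,  3.00e-02]))
```

Request:
{"method": "drive_tool", "body": {
  "plan": [
    [[0.01, -0.03, 0.03], [-7, 0, 0], 0],
    [[0.02, -0.058, 0.058], [-14, 0, 0], 0],
    [[0.03, -0.087, 0.087], [-21, 0, 0], 0],
    [[0.03, -0.116, 0.116], [-28, 0, 0], 0],
    [[0.03, -0.145, 0.145], [-35, 0, 0], 0],
    [[0.04, -0.174, 0.17], [-43, 0, 0], 0],
    [[0.04, -0.174, 0.17], [-43, 0, 0], 0],
    [[0.04, -0.174, 0.17], [-43, 0, 0], 0],
    [[0.04, -0.174, 0.17], [-43, 0, 0], 0],
    [[0.04, -0.174, 0.17], [-43, 0, 0], 0]
  ]
}}

```text
clock: 11.87
tool_pos: [0.506, -0.0755, 0.0991]
orientation: [-15.4, 89.9, 167.7]
force: [0.1, -0.5, -2.2]
opening: 0.0374
```

```bash
python3 look.py w4 tray=0 fin_grip=0.034 carriage=0.09
```

```text
11.9167 [ 0.506  -0.0758  0.0993] [ 0.1  0.5 -1.5] 0.037649730584828525
fin_grip [432.4 240.4] 0.72 [ 0.4949 -0.1984  0.034 ]
carriage [280.8 253.7] 0.86 [ 0.5054 -0.0756  0.09  ]
```

View pics/w4.png

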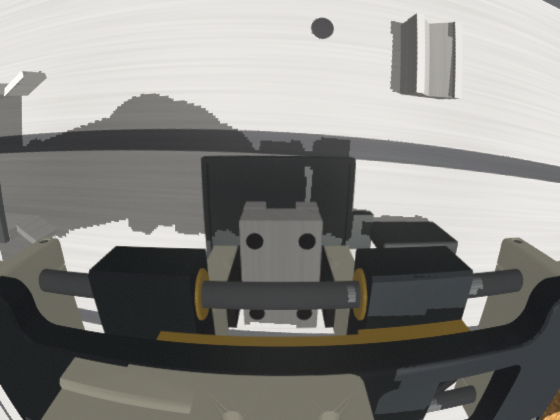

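The tray's outer rim runs from (203,157) to (355,157), and the carriage is held upright at (281,255). I'll check the tray pose from those corners.

```bash
python3 -c "
from h import *
P=[onz('wrist',p,.012) for p in [(203,157),(355,157)]]
print(P,np.linalg.norm(P[1]-P[0]));v=P[0]-P[1];print(np.degrees(np.arctan2(v[1],v[0])))
print(toolR().as_matrix().round(3))
h=np.arctan2(v[1],v[0]);x=np.array([np.cos(h),np.sin(h)]);y=np.array([-x[1],x[0]]);o=(P[0]+P[1])[:2]/2+y*.06;print('origin',o,'pocket',o-.014*y,'fin',o-.122*x)
"
```

```text
[array([ 0.54708637, -0.01311076,  0.012     ]), array([ 0.55324776, -0.1306439 ,  0.012     ])] 0.1176945249327363
93.00084424499717
[[-0.001  0.053 -0.999]
 [ 0.001 -0.999 -0.053]
 [-1.    -0.001  0.001]]
origin [ 0.49024934 -0.07501837] pocket [ 0.50423014 -0.07428546] fin [ 0.49663612 -0.19685108]
```

Request:
{"method": "drive_tool", "body": {
  "plan": [
    [[0.03, -0.001, 0.002], [0, 0, 0], 0],
    [[0.06, -0.001, 0.002], [0, 0, 0], 0],
    [[0.075, -0.001, 0.002], [0, 0, 0], 0],
    [[0.08, -0.001, 0.002], [0, 0, 0], 0],
    [[0.083, -0.001, 0.002], [0, 0, 0], 0],
    [[0.083, -0.001, 0.002], [0, 0, 0], 0]
  ]
}}

```text
clock: 12.57
tool_pos: [0.5044, -0.0753, 0.0167]
orientation: [-28.4, 89.9, 154.7]
force: [0.9, -0.8, -2.9]
opening: 0.0379
```

Request:
{"method": "drive_tool", "body": {
  "plan": [
    [[0.0015, 0, 0], [0, 0, 0], 0],
    [[0.0015, 0, 0], [0, 0, 0], 0.5],
    [[0.0015, 0, 0], [0, 0, 0], 0.7],
    [[0.0015, 0, 0], [0, 0, 0], 0.7],
    [[0.0015, 0, 0], [0, 0, 0], 0.7],
    [[-0.02, 0, 0], [0, 0, 0], 0.7],
    [[-0.06, 0, 0], [0, 0, 0], 0.7],
    [[-0.1, 0, 0], [0, 0, 0], 1],
    [[-0.11, 0, 0], [0, 0, 0], 1]
  ]
}}

```text
clock: 13.32
tool_pos: [0.5078, -0.0751, 0.1329]
orientation: [-176.1, 89.6, 7.0]
force: [0.8, -0.3, -0.2]
opening: 0.0693
```

```bash
python3 -c "
from h import *
print(ctrl.get_obs()['joint_pos'].round(1) if 1 else 0,rel([.4965,-.197,.09],down(183)))"
```

```text
[ 13.6   9.9 -27.3   0.1 -52.3  79.5] (array([0.0427, 0.1211, 0.0182]), array([90.11, -0.32,  0.37]))
```

Request:
{"method": "drive_tool", "body": {
  "plan": [
    [[0, 0.03, 0.005], [7, 0, 0], 1],
    [[0, 0.06, 0.01], [14, 0, 0], 1],
    [[0, 0.09, 0.018], [21, 0, 0], 1],
    [[0, 0.121, 0.018], [28, 0, 0], 1],
    [[0, 0.121, 0.018], [35, 0, 0], 1],
    [[0, 0.121, 0.018], [42, 0, 0], 1],
    [[0, 0.121, 0.018], [49, 0, 0], 1],
    [[0, 0.121, 0.018], [56, 0, 0], 1],
    [[0, 0.121, 0.018], [63, 0, 0], 1],
    [[0.01, 0.121, 0.018], [70, 0, 0], 1],
    [[0.02, 0.121, 0.018], [77, 0, 0], 1],
    [[0.03, 0.121, 0.018], [84, 0, 0], 1],
    [[0.043, 0.121, 0.018], [90, 0, 0], 1],
    [[0.043, 0.121, 0.018], [90, 0, 0], 1],
    [[0.043, 0.121, 0.018], [90, 0, 0], 1]
  ]
}}

```text
clock: 14.57
tool_pos: [0.4963, -0.1969, 0.0895]
orientation: [-86.0, 89.6, 7.3]
force: [-0.1, -0.3, 0.1]
opening: 0.0877
```

```bash
python3 look.py w5 tray=0 fin_grip=0.034 carriage=0.004;  python3 -c "
from h import *
print(rel([.4965,-.197,.017],down(183)))"
```

```text
14.6167 [ 0.4969 -0.197   0.0902] [ 0.4 -0.2  0.1] 0.08765700666993162
fin_grip [280.3 225.5] 0.64 [ 0.4967 -0.1969  0.034 ]
carriage [261.3 335.5] 0.58 [ 0.5079 -0.0741  0.004 ]
(array([ 0.0736,  0.0014, -0.    ]), array([0.24, 0.02, 0.52]))
```

View pics/w5.png

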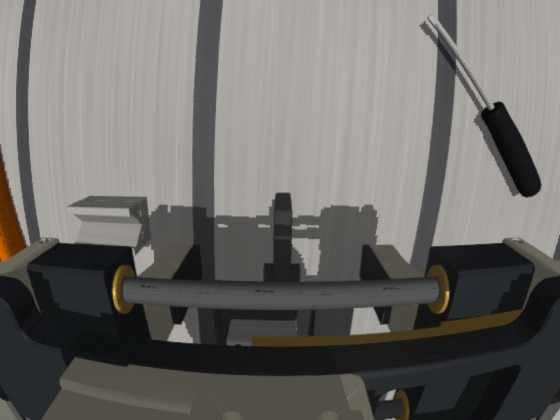

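Request:
{"method": "drive_tool", "body": {
  "plan": [
    [[0.03, 0.001, 0], [0, 0, 0], 1],
    [[0.06, 0.001, 0], [0, 0, 0], 0.7],
    [[0.073, 0.001, 0], [0, 0, 0], 0.4],
    [[0.073, 0.001, 0], [0, 0, 0], 0],
    [[0.073, 0.001, 0], [0, 0, 0], 0],
    [[0.073, 0.001, 0], [0, 0, 0], 0],
    [[0.073, 0.001, 0], [0, 0, 0], 0],
    [[0.073, 0.001, 0], [0, 0, 0], 0],
    [[0.073, 0.001, 0], [0, 0, 0], 0],
    [[0.073, 0.001, 0], [0, 0, 0], 0],
    [[0.073, 0.001, 0], [0, 0, 0], 0],
    [[0.073, 0.001, 0], [0, 0, 0], 0]
  ]
}}

```text
clock: 15.77
tool_pos: [0.497, -0.197, 0.0178]
orientation: [-88.8, 89.5, 4.5]
force: [0.7, 0.1, 0.1]
opening: 0.0197
```

```bash
python3 - <<'E'
from h import *
o=ctrl.get_obs();T=toolR().as_matrix();hd=np.degrees(np.arctan2(T[1,1],T[0,1]));print(o["clock"],o["tool_pos"],o["opening"],o["force"],hd)
# station pose refine from scene/side detection of roof earlier: candidates
for yaw in (90.5,91,91.5):
    x=np.array([np.cos(np.radians(yaw)),np.sin(np.radians(yaw))]);y=np.array([-x[1],x[0]])
    s=np.array([.502,.2455])-.044*y   # from collar axis
    f=s-.122*x
    print(yaw,s.round(4),"fin home",f.round(4),"fin pre",(s-.20*x-.122*x).round(4))
    print(rel([*(s-.322*x),o["tool_pos"][2]],down(yaw+90)))
E
```

```text
15.7667 [ 0.496961   -0.19699517  0.01778432] 0.019710167838407677 [0.72309226 0.12330291 0.11069891] -176.75738491970284
90.5 [0.546  0.2459] fin home [0.5471 0.1239] fin pre [ 0.5488 -0.0761]
(array([ 0.0006, -0.0586,  0.1178]), array([2.74, 0.02, 0.53]))
91 [0.546  0.2463] fin home [0.5481 0.1243] fin pre [ 0.5516 -0.0757]
(array([ 0.0006, -0.0614,  0.118 ]), array([2.24, 0.02, 0.53]))
91.5 [0.546  0.2467] fin home [0.5492 0.1247] fin pre [ 0.5544 -0.0752]
(array([ 0.0006, -0.0642,  0.1183]), array([1.74, 0.02, 0.53]))
```

Request:
{"method": "drive_tool", "body": {
  "plan": [
    [[0, 0, 0], [0, 0, 0], 0],
    [[0, 0, 0], [0, 0, 0], 0],
    [[0, 0, 0], [0, 0, 0], 0],
    [[0, -0.003, 0.006], [0, 0, 0], 0],
    [[0, -0.008, 0.015], [0, 0, 0], 0],
    [[0, -0.014, 0.026], [0, 0, 0], 0],
    [[0, -0.02, 0.038], [0.4, 0, 0], 0],
    [[0, -0.026, 0.05], [0.8, 0, 0], 0],
    [[0, -0.032, 0.062], [1.2, 0, 0], 0],
    [[0, -0.038, 0.074], [1.6, 0, 0], 0],
    [[0, -0.044, 0.086], [2.2, 0, 0], 0],
    [[0, -0.05, 0.098], [2.2, 0, 0], 0],
    [[0, -0.056, 0.108], [2.2, 0, 0], 0],
    [[0, -0.06, 0.115], [2.2, 0, 0], 0],
    [[0, -0.061, 0.118], [2.2, 0, 0], 0],
    [[0, -0.061, 0.118], [2.2, 0, 0], 0]
  ]
}}

```text
clock: 17.1
tool_pos: [0.5515, -0.0747, 0.0181]
orientation: [-83.9, 89.5, 7.2]
force: [-1.1, 2.3, -1.1]
opening: 0.0118
```

```bash
python3 - <<'E'
from h import *
o=ctrl.get_obs();T=toolR().as_matrix();print(o["clock"],o["tool_pos"],o["opening"],o["force"],np.degrees(np.arctan2(T[1,1],T[0,1])))
ims=[ctrl.snapshot(c) for c in("scene","side")]
for c in("scene","side"):
  for n in("tray","fin_grip","bay_mouth","carriage"):
    l=ctrl.landmark_of(c,n)[:1]
    for d in l:print(c,n,d["pixel"],d["confidence"],onz(c,d["pixel"],{"fin_grip":.034,"carriage":.004}.get(n,0)).round(4))
a=cv2.resize(ims[0][140:260,200:440],None,fx=3,fy=3,interpolation=cv2.INTER_CUBIC);b=cv2.resize(ims[1][100:320,140:340],None,fx=1.3,fy=1.3)
cv2.imwrite("pics/s6.png",a)
E
```

```text
17.1 [ 0.55154047 -0.07473306  0.01813919] 0.011751205968456593 [-1.07629477  2.34226423 -1.09661218] -178.92479061012563
scene tray [309.4, 212.9] 0.78 [0.5382 0.0509 0.    ]
scene fin_grip [263.9, 204.5] 0.78 [ 0.5513 -0.0691  0.034 ]
scene carriage [306.7, 220.2] 0.9 [0.5652 0.0458 0.004 ]
side tray [255.4, 217.2] 0.8 [0.5494 0.0416 0.    ]
side fin_grip [271.1, 240.4] 0.86 [ 0.5405 -0.0735  0.034 ]
side carriage [203.5, 136.1] 0.69 [0.5391 0.4167 0.004 ]
```

View pics/s6.png

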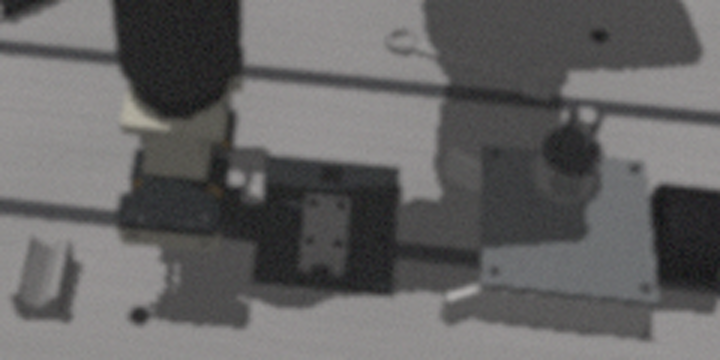

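Crop shows the carriage lying flat in the tray pocket (325,235). The tray's leading edge is at x≈396 and faces the station front at x≈485, looking parallel.

```bash
python3 - <<'E'
from h import *
f=lambda u,v,z:onz("scene",(200+u/3,140+v/3),z).round(4)
for a,b in ((f(398,168,.026),f(393,292,.012)),(f(487,147,.054),f(483,283,.054)),(f(648,163,.054),f(657,300,.054)),(f(487,147,.054),f(648,163,.054)),(f(483,283,.054),f(657,300,.054))):
    v=b-a;print(a,b,"mid",(a+b)/2,np.degrees(np.arctan2(v[1],v[0])).round(2),np.hypot(*v[:2]))
print(rel([.5481,.1243,.018],down(181)))
E
```

```text
[0.4933 0.1076 0.026 ] [0.614  0.1111 0.012 ] mid [0.55365 0.10935 0.019  ] 1.66 0.12075073498741112
[0.4815 0.1813 0.054 ] [0.6219 0.1789 0.054 ] mid [0.5517 0.1801 0.054 ] -0.98 0.1404205113222424
[0.4806 0.3194 0.054 ] [0.6194 0.3161 0.054 ] mid [0.55    0.31775 0.054  ] -1.36 0.13883922356452436
[0.4815 0.1813 0.054 ] [0.4806 0.3194 0.054 ] mid [0.48105 0.25035 0.054  ] 90.37 0.13810293262635667
[0.6219 0.1789 0.054 ] [0.6194 0.3161 0.054 ] mid [0.62065 0.2475  0.054  ] 91.04 0.13722277507760874
(array([ 0.0005, -0.0004,  0.2003]), array([0.02, 0.03, 0.55]))
```

Request:
{"method": "drive_tool", "body": {
  "plan": [
    [[0, 0, 0.003], [0, 0, 0], 0],
    [[0, 0.001, 0.01], [0, 0, 0], 0],
    [[0, 0.002, 0.02], [0.3, 0, 0], 0],
    [[0, 0.002, 0.03], [0.3, 0, 0], 0],
    [[0, 0.002, 0.04], [0.3, 0, 0], 0],
    [[0, 0.002, 0.05], [0.3, 0, 0], 0],
    [[0, 0.002, 0.06], [0.3, 0, 0], 0],
    [[0, 0.002, 0.07], [0.3, 0, 0], 0],
    [[0, 0.002, 0.08], [0.3, 0, 0], 0],
    [[0, 0.002, 0.09], [0.3, 0, 0], 0],
    [[0, 0.002, 0.1], [0.3, 0, 0], 0],
    [[0, 0.002, 0.107], [0.3, 0, 0], 0],
    [[0, 0.002, 0.11], [0.3, 0, 0], 0]
  ]
}}

```text
clock: 18.68
tool_pos: [0.5477, 0.0353, 0.0186]
orientation: [-85.3, 89.4, 5.4]
force: [2.5, -2.5, -1.7]
opening: 0.0117
```

Request:
{"method": "drive_tool", "body": {
  "plan": [
    [[0, 0, 0.004], [0, 0, 0], 0],
    [[0, 0, 0.012], [0, 0, 0], 0],
    [[0, 0, 0.02], [0, 0, 0], 0],
    [[0, 0, 0.028], [0, 0, 0], 0],
    [[0, 0, 0.036], [0, 0, 0], 0],
    [[0, 0, 0.044], [0, 0, 0], 0],
    [[0, 0, 0.052], [0, 0, 0], 0],
    [[0, 0, 0.06], [0, 0, 0], 0],
    [[0, 0, 0.066], [0, 0, 0], 0],
    [[0, 0, 0.07], [0, 0, 0], 0]
  ]
}}

```text
clock: 19.52
tool_pos: [0.5471, 0.1063, 0.0188]
orientation: [-85.0, 89.4, 5.8]
force: [4.7, -5.2, -3.0]
opening: 0.0121
```

Request:
{"method": "drive_tool", "body": {
  "plan": [
    [[0, 0, 0.004], [0, 0, 0], 0],
    [[0, 0, 0.008], [0, 0, 0], 0],
    [[0, 0, 0.011], [0, 0, 0], 0],
    [[0, 0, 0.014], [0, 0, 0], 0],
    [[0, 0, 0.016], [0, 0, 0], 0],
    [[0, 0, 0.018], [0, 0, 0], 0],
    [[0, 0, 0.018], [0, 0, 0], 0]
  ]
}}

```text
clock: 20.1
tool_pos: [0.5451, 0.1209, 0.0184]
orientation: [-117.6, 89.6, -26.8]
force: [4.4, -18.6, 1.2]
opening: 0.012
```

Request:
{"method": "drive_tool", "body": {
  "plan": [
    [[0, 0, 0.002], [0, 0, 0], 0],
    [[0, 0, 0.004], [0, 0, 0], 0],
    [[0, 0, 0.006], [0, 0, 0], 0],
    [[0, 0, 0.006], [0, 0, 0], 0]
  ]
}}

```text
clock: 20.43
tool_pos: [0.545, 0.1216, 0.0187]
orientation: [-155.5, 89.4, -64.8]
force: [13.7, -32.4, 1.0]
opening: 0.0122
```

Request:
{"method": "drive_tool", "body": {
  "plan": [
    [[0, 0, -0.001], [0, 0, 0], 0],
    [[0, 0, -0.001], [0, 0, 0], 0.3],
    [[0, 0, -0.001], [0, 0, 0], 0.6],
    [[0, 0, -0.001], [0, 0, 0], 0.6],
    [[0, 0, -0.001], [0, 0, 0], 0.6],
    [[0, 0, -0.001], [0, 0, 0], 0.6],
    [[-0.04, 0, -0.001], [0, 0, 0], 0.6],
    [[-0.08, 0, -0.001], [0, 0, 0], 1],
    [[-0.12, 0, -0.001], [0, 0, 0], 1],
    [[-0.16, 0, -0.001], [0, 0, 0], 1],
    [[-0.2, 0, -0.001], [0, 0, 0], 1],
    [[-0.2, 0, -0.001], [0, 0, 0], 1]
  ]
}}

```text
clock: 21.43
tool_pos: [0.5478, 0.1244, 0.2278]
orientation: [-107.2, 89.0, -16.4]
force: [1.2, 0.2, 0.9]
opening: 0.08
```

```bash
python3 look.py w7 tray=0 fin_grip=0.034 station=0 bay_mouth=0 collar_grip=.1115;  python3 -c "
from h import *
print(rel([.502,.2455,.20],down(180+65.5)))"
```

```text
21.4833 [0.5463 0.1241 0.2239] [ 1.2 -0.3 -1.4] 0.08331338074362145
fin_grip [286.4 179.9] 0.97 [0.5416 0.1178 0.034 ]
fin_grip [440.3 217.8] 0.31 [0.3524 0.1591 0.034 ]
station [284.8 266. ] 0.82 [0.5413 0.2387 0.    ]
collar_grip [323.6 316.7] 0.96 [0.5019 0.2409 0.1115]
(array([0.0158, 0.0398, 0.1238]), array([-64.8 ,  -0.64,  -0.24]))
```

View pics/w7.png

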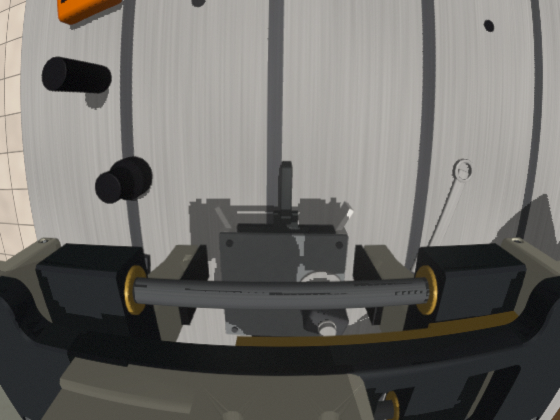

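Wrist view: tray is inside the bay, only its fin at (286,190) showing. Fin-to-station is 121 mm, so it is home. Now regrip the collar.

Request:
{"method": "drive_tool", "body": {
  "plan": [
    [[0.016, 0.01, 0.031], [-7, 0, 0], 1],
    [[0.016, 0.02, 0.062], [-14, 0, 0], 1],
    [[0.016, 0.03, 0.093], [-21, 0, 0], 1],
    [[0.016, 0.04, 0.124], [-28, 0, 0], 1],
    [[0.016, 0.04, 0.124], [-35, 0, 0], 1],
    [[0.016, 0.04, 0.124], [-42, 0, 0], 1],
    [[0.016, 0.04, 0.124], [-49, 0, 0], 1],
    [[0.016, 0.04, 0.124], [-56, 0, 0], 1],
    [[0.016, 0.04, 0.124], [-63, -0.6, -0.2], 1],
    [[0.016, 0.04, 0.124], [-64.8, -0.6, -0.2], 1],
    [[0.016, 0.04, 0.124], [-64.8, -0.6, -0.2], 1],
    [[0.016, 0.04, 0.124], [-64.8, -0.6, -0.2], 1]
  ]
}}

```text
clock: 22.73
tool_pos: [0.5014, 0.2454, 0.1987]
orientation: [79.3, 89.8, -125.3]
force: [-0.0, 0.3, 0.1]
opening: 0.0881
```

```bash
python3 look.py w8 collar_grip=.1115;  python3 -c "
from h import *
print(rel([.502,.2455,.0995],down(180+66)))"
```

```text
22.7833 [0.5015 0.2455 0.1988] [-0.   0.1  1.1] 0.08798840558039436
collar_grip [281.5 212.1] 0.77 [0.5007 0.2447 0.1115]
(array([ 0.0996, -0.0003, -0.0005]), array([-0.58,  0.02, -0.13]))
```

Request:
{"method": "drive_tool", "body": {
  "plan": [
    [[0.035, 0, 0], [-0.6, 0, 0], 1],
    [[0.07, 0, 0], [-0.6, 0, 0], 1],
    [[0.09, 0, 0], [-0.6, 0, 0], 1],
    [[0.099, 0, 0], [-0.6, 0, 0], 0.6],
    [[0.099, 0, 0], [-0.6, 0, 0], 0],
    [[0.099, 0, 0], [-0.6, 0, 0], 0],
    [[0.099, 0, 0], [-0.6, 0, 0], 0],
    [[0.099, 0, 0], [-0.6, 0, 0], 0],
    [[0.099, 0, 0], [-0.6, 0, 0], 0],
    [[0.099, 0, 0], [-0.6, 0, 0], 0],
    [[0.099, 0, 0], [-0.6, 0, 0], 0],
    [[0.099, 0, 0], [-0.6, 0, 0], 0],
    [[0.099, 0, 0], [-0.6, 0, 0], 0],
    [[0.099, 0, 0], [-0.6, 0, 0], 0]
  ]
}}

```text
clock: 24.0
tool_pos: [0.5012, 0.2449, 0.1002]
orientation: [81.0, 89.8, -123.0]
force: [-2.1, -2.4, 4.1]
opening: 0.0263
```

Request:
{"method": "drive_tool", "body": {
  "plan": [
    [[-0.001, 0, 0], [0, 0, 0], 0],
    [[-0.001, 0, 0], [7, 0, 0], 0],
    [[-0.001, 0, 0], [14, 0, 0], 0],
    [[-0.001, 0, 0], [21, 0, 0], 0],
    [[-0.001, 0, 0], [28, 0, 0], 0],
    [[-0.001, 0, 0], [35, 0, 0], 0],
    [[-0.001, 0, 0], [42, 0, 0], 0],
    [[-0.001, 0, 0], [49, 0, 0], 0],
    [[-0.001, 0, 0], [56, 0, 0], 0],
    [[-0.001, 0, 0], [63, 0, 0], 0],
    [[-0.001, 0, 0], [65, 0, 0], 0],
    [[-0.001, 0, 0], [65, 0, 0], 0]
  ]
}}

```text
clock: 25.0
tool_pos: [0.5026, 0.2459, 0.1011]
orientation: [-153.0, 89.9, -62.1]
force: [6.4, -0.4, -6.6]
opening: 0.0264
```

```bash
python3 -c "
from h import *
T=toolR().as_matrix();print(np.degrees(np.arctan2(T[1,1],T[0,1])),ctrl.get_obs()['moment'])"
```

```text
-179.12283407264158 [ 0.42160231 -2.42869115  0.02641386]
```

Request:
{"method": "drive_tool", "body": {
  "plan": [
    [[0.004, 0, 0], [0, 0, 0], 0],
    [[0.008, 0, 0], [0, 0, 0], 0],
    [[0.0115, 0, 0], [0, 0, 0], 0],
    [[0.013, 0, 0], [0, 0, 0], 0],
    [[0.013, 0, 0], [0, 0, 0], 0]
  ]
}}

```text
clock: 25.42
tool_pos: [0.5028, 0.2461, 0.0887]
orientation: [-134.7, 89.9, -43.8]
force: [0.8, -0.6, 2.4]
opening: 0.0261
```

Request:
{"method": "drive_tool", "body": {
  "plan": [
    [[0, 0, 0], [0, 0, 0], 0.4],
    [[0, 0, 0], [0, 0, 0], 1],
    [[0, 0, 0], [0, 0, 0], 1],
    [[0, 0, 0], [0, 0, 0], 1],
    [[0, 0, 0], [0, 0, 0], 1],
    [[0, 0, 0], [0, 0, 0], 1],
    [[-0.03, 0, 0], [0, 0, 0], 1],
    [[-0.07, 0, 0], [0, 0, 0], 1],
    [[-0.11, 0, 0], [0, 0, 0], 1],
    [[-0.15, 0, 0], [0, 0, 0], 1],
    [[-0.15, 0, 0], [0, 0, 0], 1],
    [[-0.15, 0, 0], [0, 0, 0], 1]
  ]
}}

```text
clock: 26.42
tool_pos: [0.5037, 0.2471, 0.2416]
orientation: [-62.2, 89.7, 28.7]
force: [-0.2, -0.0, -1.4]
opening: 0.0877
```

```bash
python3 - <<'E'
from h import *
ims={c:ctrl.snapshot(c) for c in("side","scene","wrist")}
k=ctrl.get_calibration("wrist");print(np.round(ctrl.get_obs()["tool_pos"],4))
R=[]
for c in("side","scene","wrist"):
  for n in("collar_grip","fin_grip","carriage","vee_block"):
    for d in ctrl.landmark_of(c,n)[:1]:
        print(c,n,np.round(d["pixel"],1),round(d["confidence"],2),onz(c,d["pixel"],{"collar_grip":.1,"fin_grip":.034}.get(n,0)).round(4))
        if n=="collar_grip" and c!="wrist":R.append(ray(c,d["pixel"]))
if len(R)>1:print(tri(R))
a=cv2.resize(ims["side"][110:250,150:330],None,fx=2.2,fy=2.2);b=cv2.resize(ims["wrist"][90:290,140:340],(308,308))
cv2.imwrite("pics/f.png",np.hstack([a,b]))
E
```

```text
[0.502  0.2458 0.2375]
side collar_grip [201.8 138.7] 0.77 [0.4981 0.2598 0.1   ]
side fin_grip [239.7 187.2] 0.68 [0.5419 0.1205 0.034 ]
side carriage [229.9 166.5] 0.46 [0.5611 0.2528 0.    ]
side vee_block [338.6 275.1] 0.94 [ 0.64   -0.1905 -0.    ]
scene collar_grip [390.3 189.2] 0.87 [0.5106 0.2417 0.1   ]
scene fin_grip [337.9 212.5] 0.65 [0.5509 0.123  0.034 ]
scene vee_block [216.1 232.6] 0.71 [ 0.6319 -0.1819  0.    ]
wrist collar_grip [280.5 197.2] 0.93 [0.502 0.247 0.1  ]
wrist carriage [100.4  88. ] 0.35 [0.744  0.1243 0.    ]
[0.5012257  0.24769155 0.0997809 ]
```

View pics/f.png

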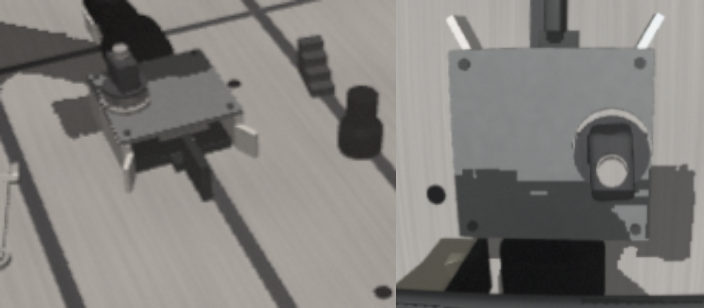

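The final picture shows the collar back at its starting angle and down: the measured grip height is 99.8 mm, against 100 mm when fully down. The tray is in the bay with the fin outside, and the gripper is clear of everything. I'm handing in.

```bash
python3 -c "
from plant import ctrl
print(ctrl.close_job(),ctrl.get_obs()['clock'])"
```

```text
the job is handed in; nothing more can be done
the job is handed in; nothing more can be done
```

I did the whole job in the order asked and handed it in at about 27 s on the robot's clock. No verdict was reported.

**What I did:**
- **Collar up:** I lifted it 16 mm and turned it about 65° anticlockwise, then let go. It stayed up.
- **Carriage:** I laid it in the tray's open pocket. A camera check before the slide showed it flat.
- **Tray:** I slid it by the fin into the bay until it met the back stop. The push rose to about 32 N with almost no further movement.
- **Collar back:** I turned it back and let it down; it bottomed at the height expected with the pin fully in.

**Last checks:**
- **Collar:** its grip measured 99.8 mm above the plate (100 mm is fully down), at its starting angle.
- **Tray:** the fin measured 121 mm from the station's origin, against 122 mm when home.
- **Bystanders:** the vee block read within about 1 cm of its first readings, which is about the detector's spread. I did not measure the other bystanders again; nothing looked disturbed in the pictures.

**Not confirmed:** once the tray was under the roof I could not see the carriage. The detections of it in the last pictures were weak and disagreed with each other. I did not tug the tray to test the lock, and the pin in the hole is judged from the collar's height only.

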